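Clip the sprung cap onto the nut canister on the scale

TASK

Close the nut canister that stands on the spring scale: pinch the loose cap's two side tabs together, fit its plug fully into the canister's mouth against the springy seal, and let the tabs spread so that both teeth latch under the rim and the cap stays down by itself, level, with nothing touching it. Handle the scale gently: never push its pan down to its stop. Leave the jar, the bottle and the card terminal where they stand.

Things in the scene. Friction and masses are not known exactly. Their poses are not given: they have to be found in the camera images.
- cap_center (a point): Loose grey plastic cap, 70 to 110 g, standing plug down; this point is on its axis, 27 mm above its foot, half its height; z up, y from tab to tab. From the foot up: round plug tapering from 42 to 56 mm diameter in 5.5 mm, then straight to height 22; flange 82 mm across, heights 22 to 26; two upright tabs at +y and -y, 22 mm wide (x), 4 mm thick, heights 26 to 54. It fits at any yaw.
- tab_l (a joint): Inward travel of the cap's +y tab: 0 free, 0.006 m fully pinched (stop). Outer faces of the two tabs: 48 mm apart free, 36 mm pinched. Its spring pushes out with 3 N free, 10 N fully pinched; a 20 to 35 N grip pinches both fully.
- tab_r (a joint): The same for the -y tab. Below the flange each tab carries a flat latch tooth, 14 mm wide, 6 to 10 mm above the cap's foot, reaching 33 mm from the axis when free (too wide for the mouth; it will not wedge itself in) and 27 mm when pinched.
- mouth (a point): Centre of the round mouth of the clear canister, level with the top of its hard white rim, about 0.18 m up; z up. Bore 60 mm; rim 94 mm across, 8 mm thick, wider hollow below it. cap_center is 12 mm above this point when the cap rests loosely on the seal, about 9 mm when latched (seal pushing the teeth up under the rim). The canister is fixed to the pan and sinks with it.
- seal (a joint): Compression of the black rubber seal ring (64 to 78 mm diameter) on the rim: 0 free and 7 mm proud, 0.005 m at most. It gives 1 mm per 2.2 N. The teeth are under the rim beyond 3 mm, so press with about 8 to 11 N in all, and let the tabs spread while still pressing.
- pan (a joint): Downward travel of the scale's round pan, which carries the canister, on a soft spring: it sinks 6 to 13 mm while the cap is pressed home. At rest about 0.004 to 0.008 m, depending on the unknown contents; its stop is at 0.022 m, reached with about 13 to 17 N of added push.
- scale: Grey spring scale fixed to the counter, housing 150 x 160 mm and 60 mm high, dials front and back, with a steel pan 160 mm across above it (top about 95 mm up); origin at the centre of its underside, below the mouth's axis.
- preserve_mid (a point): Closed glass jar, 64 mm in diameter, 100 mm tall; its centre. Bystander.
- oil_mid (a point): Green glass bottle, 52 mm in diameter, 190 mm tall; its centre. Bystander.
- terminal_mid (a point): Black card terminal lying flat, 160 x 75 x 30 mm; its centre. Bystander.
There are look-alikes about, which are no part of the job. There is more than one size of the part that bears cap_center; the job needs the largest.

How it is judged (in metres and radians):
On the way, in this order (a step that is already met when the one before it is completed fails the run):
1. the cap is picked up (height (world z) of cap_center above 0.06 m), for 0.2 s.
2. the plug is in the mouth, tabs pinched, flange on the seal (z of cap_center in the frame of mouth below 0.011 m and horizontal distance between cap_center and mouth below 0.005 m and value of joint each of tab_l, tab_r above 0.0025 m), for 0.2 s.
At the end, for the whole second after the job is handed in: The cap sits latched in the canister's mouth: its centre 5 to 10.5 mm above the rim's top and within 5 mm of the mouth's axis, level within 0.06 rad, both tabs spread again (each within 2 mm of free), at rest and released (z of cap_center in the frame of mouth between 0.005 and 0.0105 m and horizontal distance between cap_center and mouth below 0.005 m and angle between the z axis of cap_center and the z axis of mouth, either way round below 0.06 rad and value of joint each of tab_l, tab_r below 0.002 m and velocity of joint pan below 0.02 m/s); the robot touches nothing.
It fails at once if the scale's pan is pushed down to its stop (beyond 21.5 mm of travel) (value of joint pan above 0.0215 m).
It fails at once if the scale or canister is pushed or struck with more than 40 N (contact force between anything else and scale above 40 N).
It fails at once if the jar, the bottle or the card terminal is moved by more than 25 mm (distance of any of preserve_mid, oil_mid, terminal_mid from where it was at the start of the episode above 0.025 m).
It also fails if it takes over 53 s, if anything falls off the work surface, if the arm or the gripper's body presses on something with over 40 N, if the wrist force passes 120 N, or if a joint passes its speed limit or range.

ROBOT

A 6-joint arm with a two-finger parallel gripper is mounted at the origin on the work surface. World frame = base frame: x ahead of the robot, y to its left, z up, the work surface at z = 0. Lengths are in m, angles in degrees, forces in N, time in s.
With the tool pointing down it reaches from about 0.25 to 0.725 m from the base axis. Payload 9.7 kg.
Tool frame: the origin (TCP) lies at the very end of the fingers, on their centre line; the grasp point (between the pads) lies 19 mm behind it; z points along the fingers, y is the direction in which the jaws open and shut (so a half turn about z gives the same grasp; the last joint's range is limited). The gripper opens to 85 mm and grips with 20 to 120 N. Pads are 22 mm wide; open, the fingers measure 114 mm over their backs; the gripper's body (76 mm by 85 mm) begins 54 mm behind the grasp point. The pads swing forward as they close: fully open they stand 13 mm farther back than shut.
Start: joints at [73.74, 4.979, 10.078, 95.1, 0, 90], TCP at [0.154, 0.528, 0.231] pointing down, gripper open.
Joint ranges: [-179.16, 179.16], [-48.56, 103.87], [-65.8, 70.77], [-126.05, 130.52], [-82.76, 87.17], [-180, 180]. Speed limits (degrees/s): [127.2, 127.2, 147.25, 180, 180, 180].

INTERFACE

Orientations are given as [roll, pitch, yaw] about the fixed x, y, z axes, in that order (R = Rz(yaw) Ry(pitch) Rx(roll)).
In Python, from workcell import bot gives the robot as it stands.
- The arm moves only by the shell command python3 -m pendant 'ROWS' [FORCE]. ROWS is JSON, a list that holds one entry, the list of rows, each a list of 7 numbers: the shift along the tool's x, y, z in cm, then the turn, a rotation vector about the tool's x, y, z in rad, then the opening in per cent of the stroke, from 0 (shut) to 100 (fully open). In form: [[[dx, dy, dz, ax, ay, az, gripper], ...]]. A call has 1 to 5 rows; each row shifts and turns the pose as measured when the row begins, along the tool's axes as they then stand; what a row does not reach is not made up. A row lasts 1/12 s, in which the tool goes at most 41.7 mm and 7.16 degrees, less where a joint would pass 70% of its speed; a pose out of reach is approached as far as the arm can. A call with a gripper value outside its range is refused whole. The fingers move at their own pace and stop on an object; FORCE is the grip in N (left out, the last holds). Time passes only in rows, so rows that do not move let the fingers close. It gives the time, the measured TCP pose, the force and the opening at its end, in the units of the state.
- bot.get_obs(): the state, without advancing time (a new reading comes with each control period).
- bot.camera(name): name is "side" or "top" or "wrist"; returns the picture (420x560x3 uint8, red, green, blue); there is no depth.
- bot.get_calibration(name): a dict with "intrinsics" (3x3 intrinsics, pixels), "pose" (4x4, takes a point from camera to world coordinates); the wrist camera has in their place "T_tool_cam" (4x4, takes a point from camera to tool coordinates, whose origin is the TCP and whose axes are the flange's). Camera axes: x right, y down, z forward; pixel columns grow to the right and rows downward; lengths in m; the calibration is good to about 2 mm. A picture is of the moment at which its call begins: read the wrist's pose just before it. get_calibration takes no time and is no camera call.
- bot.job_done(): hands the job in, once; it reports no verdict.
Trained networks look in the newest picture that a camera, given by its name, has taken for a name from the list of things; names that differ only in an ending like _2 or _b are one class to them, and where a whole thing is asked for, a point or a joint stands for the part that bears it (a point fixed in the world has none). Each returns a list of dicts, best first, with "confidence" (0 to 1); they miss things now and then, are a little off and sometimes report something else, mostly with a low value. They report only what shows in the picture. A call takes as long as a camera call. They do not tell look-alikes from the thing itself.
- bot.masks_of(camera, thing): "pixels" (420x560 bool, what is visible of it) and "extent" ([left, top, right, bottom] in pixels, round what is visible of it).
- bot.mark_of(camera, thing): "uv" ([column, row] in pixels: a listed point, or the origin of a listed thing).
The state is a dict: "time": time; "q": joint angles; "qd": joint speeds; "joint_efforts": joint torques, N m; "ee_pos": TCP position; "tcp_rot": TCP orientation; "wrist_force": force on the tool from outside, world axes, zero at the start; "torque": the same for the moment, N m; "opening": finger opening in m.
Only numpy, scipy, OpenCV 4.12 (cv2) and the standard library are available. Lean on these libraries where they do the work, as an engineer would, in place of code of your own. Each camera call takes 0.05 s, during which the arm holds its last target. There are 200 camera calls.

## Working session

There is one attempt and no reset: what is moved stays moved. The work goes in short steps, Python scripts to look and compute and a shell command to move; the robot and the scene stay as the last step left them, time stands still between calls to the robot, and variables do not carry over. Pictures are saved under pics/ and viewed, about 8 in all and at most 12, crops included, and the job is handed in when it is done.

```bash
mkdir -p pics; cat > h.py <<'E'
from workcell import bot
import numpy as np, cv2
from scipy.spatial.transform import Rotation as R
def cal(c,obs=None):
    k=bot.get_calibration(c); K=np.array(k["intrinsics"])
    if "pose" in k: return K,np.array(k["pose"])
    o=obs or bot.get_obs(); T=np.eye(4); T[:3,3]=o["ee_pos"]; T[:3,:3]=R.from_euler('xyz',o["tcp_rot"],degrees=True).as_matrix()
    return K,T@np.array(k["T_tool_cam"])
def ray(c,uv,obs=None):
    K,T=cal(c,obs); d=T[:3,:3]@np.linalg.solve(K,[uv[0],uv[1],1]); return T[:3,3],d/np.linalg.norm(d)
def at_z(c,uv,z,obs=None):
    p,d=ray(c,uv,obs); return p+d*(z-p[2])/d[2]
def proj(c,p,obs=None):
    K,T=cal(c,obs); q=K@(T[:3,:3].T@(np.array(p)-T[:3,3])); return q[:2]/q[2]
def tri(rays):
    A=sum(np.eye(3)-np.outer(d,d) for p,d in rays); b=sum((np.eye(3)-np.outer(d,d))@p for p,d in rays); return np.linalg.solve(A,b)
def save(n,im): cv2.imwrite('pics/'+n,im[:,:,::-1])
E
python3 - <<'E'
from h import *
np.set_printoptions(precision=3,suppress=True)
o=bot.get_obs(); print(o)
a=bot.camera("side");b=bot.camera("top"); 
save("side.png",a); save("top.png",b)
for c in("side","top"):
    print(c,cal(c))
    for t in("cap_center","mouth","scale","preserve_mid","oil_mid","terminal_mid"):
        print(c,t,[(np.round(m["uv"],1),round(m["confidence"],2)) for m in bot.mark_of(c,t)])
E
```

```text
{'time': 0.0, 'q': array([73.739,  5.01 , 10.035, 95.1  ,  0.001, 90.001]), 'qd': array([-0.053,  0.   ,  0.003, -0.025,  0.039,  0.01 ]), 'joint_efforts': array([ -0.   , -52.039,  46.481,   0.016,  -0.   ,   0.   ]), 'ee_pos': array([0.154, 0.528, 0.231]), 'tcp_rot': array([-179.924,   -0.001,  163.738]), 'wrist_force': array([-1.103, -0.594, -0.027]), 'torque': array([0.005, 0.029, 0.042]), 'opening': 0.08553137993581249}
side (array([[429.763,   0.   , 277.081],
       [  0.   , 429.763, 206.855],
       [  0.   ,   0.   ,   1.   ]]), array([[ 0.998, -0.036,  0.061,  0.598],
       [-0.07 , -0.603,  0.795, -0.636],
       [ 0.008, -0.797, -0.604,  0.613],
       [ 0.   ,  0.   ,  0.   ,  1.   ]]))
side cap_center [(array([270.8, 201.2]), 0.82), (array([214.4, 202.8]), 0.73), (array([214.8, 240.8]), 0.64)]
side mouth [(array([199.8, 263.9]), 0.61)]
side scale [(array([209.7, 339.1]), 0.8), (array([313.3, 165.9]), 0.72)]
side preserve_mid [(array([338.7, 326.3]), 0.81)]
side oil_mid [(array([312.6, 164.5]), 0.71)]
side terminal_mid [(array([338. , 257.7]), 0.91), (array([337.3, 325.6]), 0.38)]
top (array([[527.995,   0.   , 285.47 ],
       [  0.   , 527.995, 209.246],
       [  0.   ,   0.   ,   1.   ]]), array([[-0.013, -0.997,  0.071,  0.552],
       [-1.   ,  0.014,  0.014, -0.   ],
       [-0.015, -0.07 , -0.997,  1.025],
       [ 0.   ,  0.   ,  0.   ,  1.   ]]))
top cap_center [(array([274.2, 263.3]), 0.85), (array([203.7, 201.4]), 0.75)]
top mouth [(array([417.1, 269.8]), 0.83)]
top scale [(array([392.6, 259.2]), 0.68)]
top preserve_mid [(array([405.3, 152.1]), 0.58)]
top oil_mid [(array([186.4, 142.7]), 0.96)]
top terminal_mid [(array([394.2, 260.1]), 0.67), (array([307. , 138.9]), 0.57)]
```

View pics/side.png

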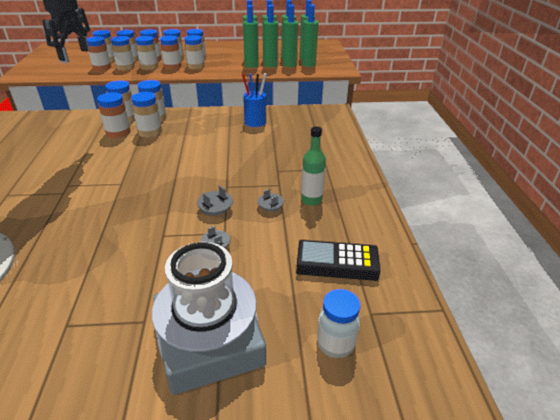

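View pics/top.png

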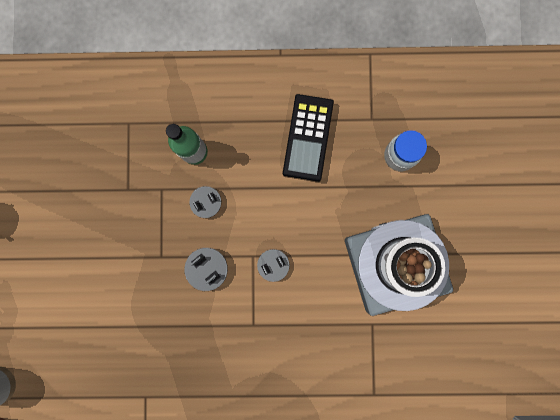

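Side view: large cap at (215,203), small caps at (271,202) and (215,240). Top view: large at (206,269), small at (206,202) and (274,265), mouth at (416,266). The largest, at top (206,269), is the one I want. Next: check it in a close crop and measure.

```bash
python3 - <<'E'
from h import *
np.set_printoptions(precision=4,suppress=True)
im=cv2.imread('pics/top.png'); 
c=im[230:310,165:245]; d=im[225:305,370:460]
cv2.imwrite('pics/crop.png',np.hstack([cv2.resize(c,None,fx=5,fy=5,interpolation=2)[:400],cv2.resize(d,None,fx=5,fy=5,interpolation=2)[:400,:390]]))
bot.camera("top")
for t in("cap_center","tab_l"):
  for m in bot.masks_of("top",t):
    ys,xs=np.nonzero(m["pixels"]); print(t,m["extent"],m["confidence"],len(xs))
    cnt=max(cv2.findContours(m["pixels"].astype(np.uint8),0,1)[0],key=len); (u,v),ax,an=cv2.fitEllipse(cnt); print((u,v),ax,at_z("top",(u,v),.025))
    P=np.array([at_z("top",p,.025) for p in ((u-ax[0]/2,v),(u+ax[0]/2,v))]); print("diam",np.linalg.norm(P[0]-P[1]))
for m in bot.mark_of("top","mouth"): print("mouth",at_z("top",m["uv"],.18),m)
for m in bot.mark_of("top","scale"): print("scale",at_z("top",m["uv"],0))
bot.camera("side")
for m in bot.mark_of("side","mouth"): print("mouth side",at_z("side",m["uv"],.18),m)
for m in bot.mark_of("side","cap_center"): print("cap side",at_z("side",m["uv"],.027),m)
E
```

```text
cap_center [187.5, 186.8, 221.9, 219.6] 0.89 799
(205.11817932128906, 201.7358856201172) (30.70309829711914, 31.302270889282227) [0.6397 0.1667 0.025 ]
diam 0.05862789169220401
cap_center [256.0, 248.9, 289.8, 282.8] 0.84 789
(273.01434326171875, 265.3670349121094) (30.480485916137695, 31.20415496826172) [0.5175 0.0387 0.025 ]
diam 0.05749020898315162
cap_center [185.8, 247.8, 228.2, 292.7] 0.82 1586
(205.6091766357422, 268.80950927734375) (43.676937103271484, 44.457820892333984) [0.5126 0.1661 0.025 ]
diam 0.08265488092110772
mouth [ 0.5159 -0.192   0.18  ] {'uv': [414.6, 268.0], 'confidence': 0.64}
mouth [ 0.5263 -0.1587  0.18  ] {'uv': [393.4, 261.7], 'confidence': 0.28}
scale [ 0.5206 -0.1996  0.    ]
mouth side [ 0.5216 -0.1945  0.18  ] {'uv': [198.8, 264.3], 'confidence': 0.78}
cap side [0.5226 0.0301 0.027 ] {'uv': [215.1, 240.0], 'confidence': 0.92}
cap side [0.5151 0.1583 0.027 ] {'uv': [214.3, 202.8], 'confidence': 0.75}
cap side [0.643  0.1655 0.027 ] {'uv': [270.1, 199.0], 'confidence': 0.7}
```

View pics/crop.png

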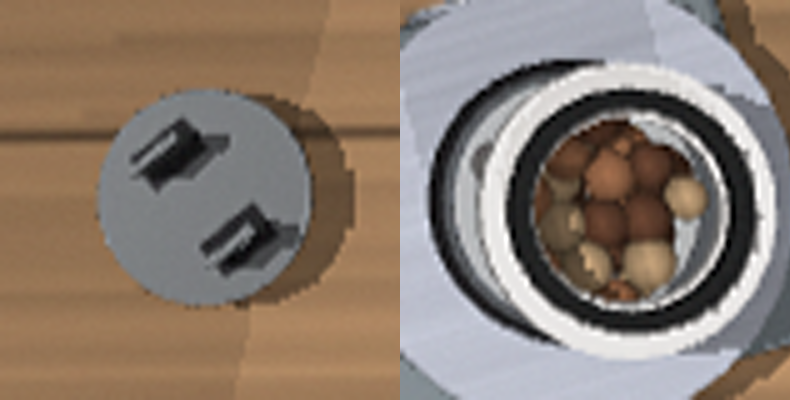

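The crop shows the big grey cap (flange about 82 mm) centred near top (206,269), tabs along the diagonal, and the white rim with the black seal and open mouth. That settles the choice of cap. Moving above it.

```bash
python3 -m pendant '[[[-3.6,-2,0,0,0,0,100],[-3.6,-2,0,0,0,0,100],[-3.6,-2,0,0,0,0,100],[-3.6,-2,0,0,0,0,100],[-3.6,-2,0,0,0,0,100]]]' 30; python3 -m pendant '[[[-3.6,-2,0,0,0,0,100],[-3.6,-2,0,0,0,0,100],[-3.6,-2,0,0,0,0,100],[-3.6,-2,0,0,0,0,100],[-3.6,-2,0,0,0,0,100]]]';  python3 -c "
from h import *
o=bot.get_obs();print(o['time'],o['ee_pos'],o['tcp_rot'],bot.get_calibration('wrist'))
t=np.array([.513,.166,.2])-o['ee_pos'];print(R.from_euler('xyz',o['tcp_rot'],degrees=True).inv().apply(t)*100)"
```

```text
time: 1.52
ee_pos: [0.2979, 0.3823, 0.2292]
tcp_rot: [-180.0, -0.1, 164.5]
wrist_force: [0.2, 0.1, 0.3]
opening: 0.0851
time: 1.93
ee_pos: [0.445, 0.2341, 0.2302]
tcp_rot: [179.9, 0.0, 164.5]
wrist_force: [0.2, 0.3, -0.2]
opening: 0.0853
1.9333 [0.44498708 0.23414865 0.23018014] [1.79877528e+02 3.50987204e-02 1.64529184e+02] {'intrinsics': array([[302.33352742,   0.        , 278.01343911],
       [  0.        , 302.33352742, 210.33254599],
       [  0.        ,   0.        ,   1.        ]]), 'T_tool_cam': array([[ 6.49851990e-04, -9.50910273e-01, -3.09466040e-01,
         8.02396848e-02],
       [ 9.99998968e-01,  2.21348210e-04,  1.41976493e-03,
         6.81278052e-05],
       [-1.28156931e-03, -3.09466643e-01,  9.50909435e-01,
        -1.41085372e-01],
       [ 0.00000000e+00,  0.00000000e+00,  0.00000000e+00,
         1.00000000e+00]])}
[-8.37085464 -4.76016201  3.01297417]
```

```bash
python3 -m pendant '[[[-3.2,-1.8,0,0,0,0,100],[-3.2,-1.8,0,0,0,0,100],[-2,-1.2,0,0,0,0.12,100],[0,0,0,0,0,0.12,100],[0,0,0,0,0,0.12,100]]]'; python3 -m pendant '[[[0,0,0,0,0,0.12,100],[0,0,0,0,0,0.11,100],[0,0,0,0,0,0,100],[0,0,0,0,0,0,100]]]';  python3 -c "
from h import *
o=bot.get_obs();im=bot.camera('wrist');save('w1.png',im)
print(o['ee_pos'],o['tcp_rot'],proj('wrist',[.5126,.1661,.024],o))
for m in bot.masks_of('wrist','cap_center'):
  print(m['extent'],m['confidence'],m['pixels'].sum())
for m in bot.mark_of('wrist','cap_center'): print(m,at_z('wrist',m['uv'],.027,o))
"
```

```text
time: 2.35
ee_pos: [0.5208, 0.1541, 0.2294]
tcp_rot: [179.9, 0.1, 143.1]
wrist_force: [-0.8, -0.1, 0.3]
opening: 0.0852
time: 2.68
ee_pos: [0.5217, 0.1524, 0.2288]
tcp_rot: [179.9, 0.0, 129.1]
wrist_force: [0.1, 0.4, -0.3]
opening: 0.0852
[0.52173485 0.15236171 0.22881762] [1.79916752e+02 2.85769663e-02 1.29144977e+02] [279.16657805 170.17444133]
[245.6, 135.3, 315.7, 204.2] 0.84 3884
[199.9, 227.4, 245.7, 272.2] 0.81 1722
[338.9, 211.4, 384.6, 252.9] 0.7 1710
{'uv': [277.0, 171.0], 'confidence': 0.83} [0.51091576 0.16421411 0.027     ]
{'uv': [361.0, 233.6], 'confidence': 0.64} [0.63942185 0.16916423 0.027     ]
{'uv': [220.6, 249.2], 'confidence': 0.62} [0.51843588 0.04378581 0.027     ]
```

View pics/w1.png

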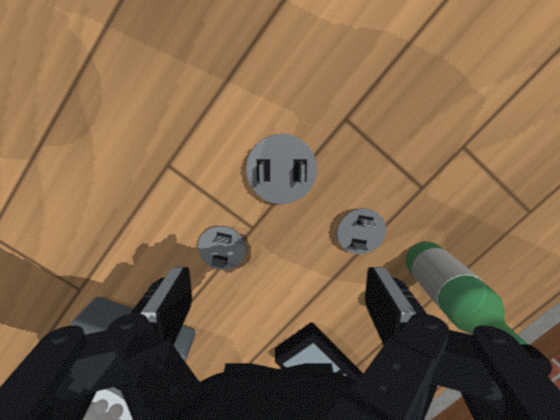

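Wrist view: cap at (281,170) with its tabs at (263,170) and (299,170), in line with the jaws. The look-alikes are at (222,248) and (361,232).

```bash
python3 -c "
from h import *
o=bot.get_obs();p=at_z('wrist',(280.65,169.75),.0245,o);print(p)
for z in(.06,.030): print(R.from_euler('xyz',o['tcp_rot'],degrees=True).inv().apply(np.array([p[0],p[1],z])-o['ee_pos'])*100)"
```

```text
[0.51350249 0.16781719 0.0245    ]
[ 1.70822468  0.30501058 16.88602914]
[ 1.70971054  0.30034617 19.88602514]
```

```bash
python3 -m pendant '[[[1.6,0.25,3.5,0,0,0,100],[0,0,3.6,0,0,0,100],[0,0,3.6,0,0,0,100],[0,0,3.2,0,0,0,100],[0,0,2.4,0,0,0,100]]]';python3 -m pendant '[[[0,0,0,0,0,0,100],[0,0,0,0,0,0,100]]]';  python3 -c "
from h import *
o=bot.get_obs();im=bot.camera('wrist');save('w2.png',im)
print(o['ee_pos'],o['tcp_rot'])
print(R.from_euler('xyz',o['tcp_rot'],degrees=True).inv().apply(np.array([.513,.167,.030])-o['ee_pos'])*100)"
```

```text
time: 3.25
ee_pos: [0.5175, 0.1694, 0.0678]
tcp_rot: [179.1, 0.4, 129.9]
wrist_force: [0.5, 0.7, 0.1]
opening: 0.0853
time: 3.42
ee_pos: [0.5143, 0.1688, 0.0626]
tcp_rot: [179.5, 0.2, 130.1]
wrist_force: [-0.6, 0.2, -0.1]
opening: 0.0855
[0.51428148 0.1688016  0.06259424] [1.79542473e+02 1.78371574e-01 1.30143531e+02]
[-0.04495558 -0.24013216  3.25776656]
```

View pics/w2.png

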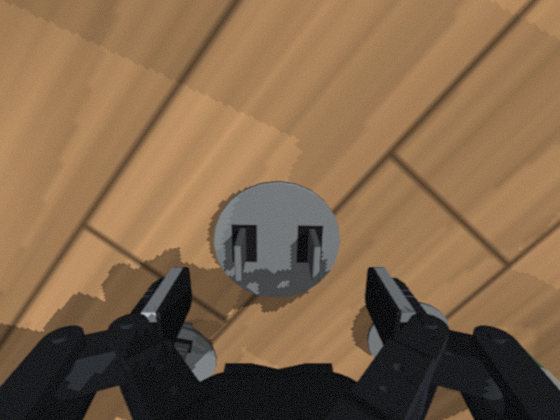

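```bash
python3 -m pendant '[[[0,-0.1,1.5,0.008,0,-0.015,100],[0,0,1.2,0,0,0,100],[0,0,0.4,0,0,0,100],[0,0,0,0,0,0,80]]]';  python3 -c "
from h import *
o=bot.get_obs()
print(o['ee_pos'],o['tcp_rot'])
print(R.from_euler('xyz',o['tcp_rot'],degrees=True).inv().apply(np.array([.513,.167,.030])-o['ee_pos'])*100)"
```

```text
time: 3.8
ee_pos: [0.5168, 0.1692, 0.0344]
tcp_rot: [179.6, 0.4, 131.2]
wrist_force: [0.8, 0.2, -0.3]
opening: 0.0755
[0.51680078 0.16919586 0.03445   ] [179.64268549   0.35531567 131.19264853]
[ 0.08783651 -0.43339002  0.44176961]
```

```bash
python3 -m pendant '[[[0.05,-0.25,0.3,0.005,0.005,0.01,80],[0,0,0,0,0,0,80],[0,0,0,0,0,0,80]]]';  python3 -c "
from h import *
o=bot.get_obs()
print(o['ee_pos'],o['tcp_rot'])
print(R.from_euler('xyz',o['tcp_rot'],degrees=True).inv().apply(np.array([.513,.167,.030])-o['ee_pos'])*100)"
```

```text
time: 4.05
ee_pos: [0.515, 0.1679, 0.032]
tcp_rot: [179.9, 0.1, 130.6]
wrist_force: [-0.3, 0.3, -0.7]
opening: 0.0681
[0.51497443 0.16792709 0.03201539] [1.79893725e+02 6.25603043e-02 1.30558424e+02]
[ 0.05816701 -0.21066038  0.20108524]
```

```bash
python3 -m pendant '[[[0.05,-0.1,0.25,0,0,0,60],[0,0,0,0,0,0,45],[0,0,0,0,0,0,30],[0,0,0,0,0,0,20],[0,0,0,0,0,0,20]]]' 30; python3 -m pendant '[[[0,0,0,0,0,0,20],[0,0,0,0,0,0,20],[0,0,0,0,0,0,20],[0,0,0,0,0,0,20],[0,0,0,0,0,0,20]]]' 
```

```text
time: 4.47
ee_pos: [0.515, 0.1679, 0.0323]
tcp_rot: [179.7, 0.2, 130.5]
wrist_force: [0.1, -0.4, -1.0]
opening: 0.033
time: 4.88
ee_pos: [0.5147, 0.1678, 0.0317]
tcp_rot: [179.7, 0.1, 130.5]
wrist_force: [-0.1, -0.2, -1.0]
opening: 0.0331
```

```bash
python3 -m pendant '[[[0,0,-2,0,0,0,20],[0,0,-3.5,0,0,0,20],[0,0,-4,0,0,0,20],[0,0,-4,0,0,0,20],[0,0,-4,0,0,0,20]]]';python3 -m pendant '[[[0,0,-4,0,0,0,20],[0,0,-2,0,0,0,20],[0,0,0,0,0,0,20],[0,0,0,0,0,0,20]]]';  python3 -c "
from h import *
np.set_printoptions(precision=4,suppress=True)
o=bot.get_obs();im=bot.camera('wrist');save('w3.png',im)
print(o['ee_pos'],o['tcp_rot'])
# rim ellipse on the earlier top image: white rim outer
for c in('top','side'):
  im=cv2.imread('pics/%s.png'%c); x0,y0,x1,y1=((370,225,465,315) if c=='top' else (160,235,245,325))
  bot.camera(c)
  for m in bot.mark_of(c,'mouth')[:1]: print(c,m,at_z(c,m['uv'],.18))
  for m in bot.masks_of(c,'seal')[:2]:
    cnt=max(cv2.findContours(m['pixels'].astype(np.uint8),0,1)[0],key=len); e=cv2.fitEllipse(cv2.convexHull(cnt)); print('seal',m['confidence'],m['extent'],e,at_z(c,e[0],.185))
print(tri([ray('top',bot.mark_of('top','mouth')[0]['uv']),ray('side',bot.mark_of('side','mouth')[0]['uv'])]))
"
```

```text
time: 5.3
ee_pos: [0.5088, 0.166, 0.2014]
tcp_rot: [-179.2, -0.3, 130.5]
wrist_force: [0.9, 1.1, -0.1]
opening: 0.0329
time: 5.63
ee_pos: [0.511, 0.1667, 0.2736]
tcp_rot: [-179.9, -0.0, 130.5]
wrist_force: [-0.1, -0.3, -1.9]
opening: 0.0335
[0.511  0.1667 0.2736] [-179.8882   -0.0275  130.5484]
top {'uv': [416.3, 268.8], 'confidence': 0.9} [ 0.5146 -0.1946  0.18  ]
seal 0.72 [391.8, 245.3, 444.7, 294.8] ((416.14239501953125, 267.4772033691406), (50.07289505004883, 50.7766227722168), 102.60868835449219) [ 0.5169 -0.1933  0.185 ]
side {'uv': [195.9, 261.3], 'confidence': 0.67} [ 0.517  -0.1882  0.18  ]
seal 0.78 [168.3, 241.2, 228.3, 286.6] ((198.2748565673828, 262.82952880859375), (42.001190185546875, 57.59304428100586), 79.44623565673828) [ 0.5215 -0.1966  0.185 ]
[ 0.5164 -0.1933  0.1849]
```

View pics/w3.png

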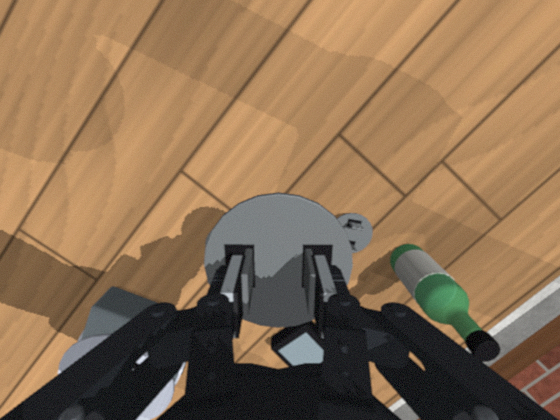

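The cap is held level between the jaws: flange centre at about (279,260) in the wrist image, jaws at (238,275) and (318,275). Now going beside the canister, so the wrist camera sees the mouth just past the cap.

```bash
python3 -m pendant '[[[-2,-1.2,0,0,0,0,20],[-3.3,-2.1,0,0,0,0,20],[-3.3,-2.1,0,0,0,0,20],[-3.3,-2.1,0,0,0,0,20],[-3.3,-2.1,0,0,0,0,20]]]';python3 -m pendant '[[[-3.3,-2.1,0,0,0,0,20],[-3.3,-2.1,0,0,0,0,20],[-3.3,-2.1,0,0,0,0,20],[-3.3,-2.1,0,0,0,0,20],[-3.3,-2.1,0,0,0,0,20]]]'; python3 -m pendant '[[[-1.5,-1,0,0,0,0,20],[0,0,0,0,0,0,20],[0,0,0,0,0,0,20]]]'; python3 -c "
from h import *
o=bot.get_obs()
print(o['ee_pos'],o['tcp_rot'],o['q'])
print(R.from_euler('xyz',o['tcp_rot'],degrees=True).inv().apply(np.array([.575,-.262,.273])-o['ee_pos'])*100)"
```

```text
time: 6.5
ee_pos: [0.5363, -0.0107, 0.2698]
tcp_rot: [-179.7, -0.3, 131.2]
wrist_force: [1.6, 0.3, -0.9]
opening: 0.0334
time: 6.92
ee_pos: [0.5651, -0.2137, 0.2687]
tcp_rot: [-179.7, -0.3, 131.3]
wrist_force: [1.4, 1.5, -0.8]
opening: 0.0328
time: 7.17
ee_pos: [0.5669, -0.2406, 0.2653]
tcp_rot: [-179.5, -0.4, 130.8]
wrist_force: [0.4, -0.1, -1.1]
opening: 0.033
[ 0.56691747 -0.24061867  0.26527027] [-179.50160802   -0.42702687  130.79951344] [-22.8788828   16.18970567  26.81078977 101.22482455  -0.25737486
  26.3211025 ]
[-2.14087176 -0.79207136 -0.78209098]
```

```bash
python3 -m pendant '[[[-1.6,-0.6,-0.8,-0.008,0.007,0,20],[0,0,0,0,0,0,20],[0,0,0,0,0,0,20]]]'; python3 -c "
from h import *
np.set_printoptions(precision=4,suppress=True)
o=bot.get_obs();im=bot.camera('wrist');save('w4.png',im)
print(o['ee_pos'],o['tcp_rot'],o['wrist_force'],proj('wrist',[.5165,-.1935,.187],o))
for t in ('mouth','cap_center'): 
  for m in bot.mark_of('wrist',t): print(t,m,at_z('wrist',m['uv'],.18 ,o))
for t in ('seal','cap_center'):
  for m in bot.masks_of('wrist',t): print(t,m['confidence'],m['extent'],m['pixels'].sum())
"
```

```text
time: 7.42
ee_pos: [0.5726, -0.2546, 0.2721]
tcp_rot: [-179.9, -1.0, 130.9]
wrist_force: [1.0, 0.8, 0.1]
opening: 0.0327
[ 0.5726 -0.2546  0.2721] [-179.9292   -1.0226  130.8663] [1.0424 0.8222 0.068 ] [274.9269 110.2967]
mouth {'uv': [275.9, 266.7], 'confidence': 0.62} [ 0.6003 -0.2897  0.18  ]
mouth {'uv': [278.1, 111.1], 'confidence': 0.58} [ 0.5185 -0.1923  0.18  ]
mouth {'uv': [394.5, 232.5], 'confidence': 0.36} [ 0.6542 -0.2014  0.18  ]
cap_center {'uv': [276.2, 268.9], 'confidence': 0.8} [ 0.6019 -0.2911  0.18  ]
seal 0.97 [230.2, 51.2, 334.3, 167.6] 3561
cap_center 0.87 [204.5, 193.8, 350.8, 328.1] 12728
cap_center 0.16 [306.1, 248.0, 318.0, 311.2] 629
```

View pics/w4.png

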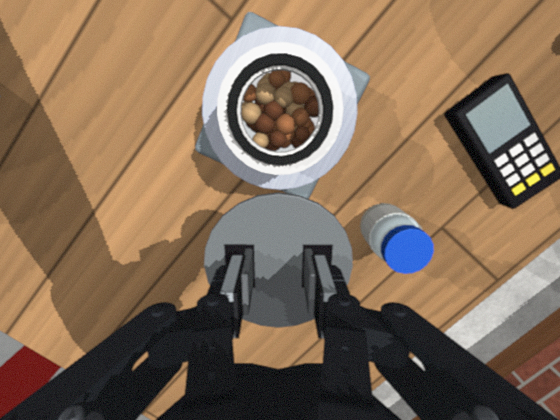

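Wrist view: mouth with its black seal centred at about (282,109), flange centre near (277,261), jar at (400,240), terminal at (500,140). Next: fit circles to both outlines.

```bash
cat >> h.py <<'E'
from scipy.optimize import least_squares
def fit_circle(cnt,T,K,r,x0,fixz=None):
    # level circle radius r in frame F; T: camera pose in F; fits center by contour rays hitting plane z
    d=np.c_[cnt,np.ones(len(cnt))]@np.linalg.inv(K).T@T[:3,:3].T
    def f(x):
        z=fixz if fixz is not None else x[2]
        P=T[:3,3]+d*((z-T[2,3])/d[:,2])[:,None]
        return np.hypot(P[:,0]-x[0],P[:,1]-x[1])-r
    s=least_squares(f,x0 if fixz is None else x0[:2],loss='soft_l1',f_scale=.0007); return s.x,np.sqrt(np.mean(s.fun**2))
def hull(m): return cv2.convexHull(max(cv2.findContours(m["pixels"].astype(np.uint8),0,1)[0],key=len))[:,0,:].astype(float)
def seal_fit(o,fixz=None):
    K,T=cal('wrist',o); m=bot.masks_of('wrist','seal')[0]; return fit_circle(hull(m),T,K,.039,[.517,-.193,.187],fixz)
def flange_fit(fixz=None):
    k=bot.get_calibration('wrist'); K=np.array(k["intrinsics"]);T=np.array(k["T_tool_cam"])
    c=hull(bot.masks_of('wrist','cap_center')[0]); c=c[c[:,1]<255]; return fit_circle(c,T,K,.041,[0,0,.007],fixz)
E
python3 -c "
from h import *
np.set_printoptions(precision=4,suppress=True)
o=bot.get_obs();bot.camera('wrist');print(o['ee_pos'],o['tcp_rot'])
print('seal',seal_fit(o),seal_fit(o,.182),seal_fit(o,.187),'flange',flange_fit(),flange_fit(.006),flange_fit(.010))
Rm=R.from_euler('xyz',o['tcp_rot'],degrees=True); print('cap flange now',Rm.apply([*flange_fit(.006)[0],.006])+o['ee_pos'])
for c in('top','side'):
  bot.camera(c); m=bot.masks_of(c,'seal')[0];K,T=cal(c); print(c,m['confidence'],fit_circle(hull(m),T,K,.039,[.517,-.193,.187]),fit_circle(hull(m),T,K,.039,[.517,-.193,.187],.187))
"
```

```text
[ 0.5725 -0.2545  0.2725] [-179.9368   -0.9746  130.9007]
seal (array([ 0.5198, -0.1917,  0.1826]), np.float64(0.00021747028769982736)) (array([ 0.5197, -0.1917]), np.float64(0.0002429430162797634)) (array([ 0.52  , -0.1919]), np.float64(0.0007592649607733427)) flange (array([-0.0006, -0.0002,  0.0101]), np.float64(0.000192318033493834)) (array([ 0.0002, -0.0002]), np.float64(0.00040570136589095513)) (array([-0.0006, -0.0002]), np.float64(0.00019269121571218484))
cap flange now [ 0.5722 -0.2544  0.2665]
top 0.94 (array([ 0.5171, -0.1967,  0.1701]), np.float64(0.0004026203686891762)) (array([ 0.518 , -0.1929]), np.float64(0.0008705891043572639))
side 0.81 (array([ 0.5277, -0.2209,  0.2123]), np.float64(0.0014187947384655412)) (array([ 0.5214, -0.1963]), np.float64(0.0021858617123457886))
```

```bash
python3 -m pendant '[[[0,0,0,0,-0.017,0,20],[2.5,0,0,0,0,0,20],[2.5,0,0,0,0,0,20],[1.5,0,0,0,0,0,20],[0,0,0,0,0,0,20]]]'; python3 -m pendant '[[[0,0,0,0,0,0,20],[0,0,0,0,0,0,20]]]'; python3 -c "
from h import *
o=bot.get_obs()
print(o['ee_pos'],o['tcp_rot'],o['wrist_force'])
print(R.from_euler('xyz',o['tcp_rot'],degrees=True).inv().apply(np.array([.5195,-.1917,.235])-o['ee_pos'])*100)"
```

```text
time: 8.68
ee_pos: [0.5288, -0.2057, 0.2703]
tcp_rot: [-179.9, 0.2, 130.7]
wrist_force: [-0.8, 1.4, -1.3]
opening: 0.0334
time: 8.85
ee_pos: [0.5287, -0.2054, 0.2711]
tcp_rot: [-179.9, 0.3, 130.8]
wrist_force: [-0.5, 0.1, -1.3]
opening: 0.0334
[ 0.52868569 -0.2054255   0.27112192] [-179.94190236    0.3158154   130.78265835] [-0.49316867  0.08966269 -1.3158965 ]
[1.65917215 0.20465778 3.60289575]
```

```bash
python3 -m pendant '[[[1.6,0.2,1.5,0,0.005,0,20],[0,0,1.5,0,0,0,20],[0,0,0,0,0,0,20],[0,0,0,0,0,0,20]]]'; python3 -c "
from h import *
np.set_printoptions(precision=4,suppress=True)
o=bot.get_obs();im=bot.camera('wrist');save('w5.png',im)
print(o['ee_pos'],o['tcp_rot'],o['wrist_force'],flange_fit(.0085))
print(R.from_euler('xyz',o['tcp_rot'],degrees=True).inv().apply(np.array([.5195,-.1917,.215])-o['ee_pos'])*100)"
```

```text
time: 9.18
ee_pos: [0.5215, -0.1939, 0.2406]
tcp_rot: [-180.0, 0.2, 130.7]
wrist_force: [0.1, 0.5, -1.1]
opening: 0.0328
[ 0.5215 -0.1939  0.2406] [-179.9848    0.1907  130.7017] [ 0.1341  0.5413 -1.1252] (array([0.    , 0.0001]), np.float64(0.00016644633058115037))
[ 0.3042 -0.0132  2.5548]
```

View pics/w5.png

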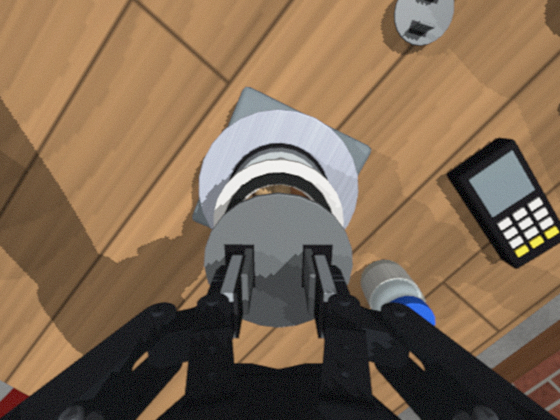

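Wrist view: the cap at (278,260) overlaps the mouth, with the seal and white rim arcs above it (rim columns about 215–346). One more fit on the visible seal arc as a check.

```bash
python3 -c "
from h import *
np.set_printoptions(precision=4,suppress=True)
o=bot.get_obs();bot.camera('wrist');K,T=cal('wrist',o)
m=bot.masks_of('wrist','seal')[0];print(m['confidence'],m['extent'],hull(m).round().tolist())
h=hull(m);h=h[h[:,1]<200]
for z in(.1826,.185): print('seal arc',z,fit_circle(h,T,K,.039,[.517,-.193,.187],z))
im=cv2.imread('pics/w5.png').astype(int);mn=im.min(2)
pts=[]
for u in range(225,340,3):
  col=mn[:,u]; v=next((v for v in range(160,235) if (col[v:v+4]>205).all()),None)
  if v: pts.append((u,v))
print(pts[::4])
for z in(.1756,.18): print('rim arc',z,fit_circle(np.array(pts,float),T,K,.047,[.517,-.193,.187],z))
"
```

```text
0.95 [230.7, 171.2, 332.7, 209.9] [[291.0, 173.0], [296.0, 174.0], [299.0, 175.0], [310.0, 181.0], [320.0, 190.0], [322.0, 192.0], [324.0, 195.0], [327.0, 201.0], [329.0, 206.0], [330.0, 209.0], [228.0, 210.0], [227.0, 210.0], [227.0, 208.0], [229.0, 203.0], [231.0, 199.0], [239.0, 188.0], [240.0, 187.0], [244.0, 184.0], [251.0, 179.0], [257.0, 176.0], [260.0, 175.0], [267.0, 173.0]]
seal arc 0.1826 (array([ 0.5199, -0.1914]), np.float64(0.0002692634120798331))
seal arc 0.185 (array([ 0.5197, -0.1911]), np.float64(0.0003417231383285839))
[(225, 186), (237, 174), (249, 167), (261, 163), (273, 161), (285, 161), (297, 163), (309, 168), (321, 176), (333, 188)]
rim arc 0.1756 (array([ 0.5207, -0.1926]), np.float64(0.00021894676096157858))
rim arc 0.18 (array([ 0.5202, -0.1922]), np.float64(0.00022247736660091442))
```

Seal and rim arcs agree on a mouth at (0.520, −0.192). Correcting, then lowering.

```bash
python3 -m pendant '[[[0.25,0,1.0,0,0.003,0,20],[0,0,1.0,0,0,0,20],[0,0,0,0,0,0,20],[0,0,0,0,0,0,20]]]'; python3 -c "
from h import *
np.set_printoptions(precision=4,suppress=True)
o=bot.get_obs()
print(o['ee_pos'],o['tcp_rot'],o['wrist_force'])
print(R.from_euler('xyz',o['tcp_rot'],degrees=True).inv().apply(np.array([.520,-.1918,.208])-o['ee_pos'])*100)"
```

```text
time: 9.72
ee_pos: [0.5207, -0.1925, 0.2199]
tcp_rot: [180.0, 0.1, 130.7]
wrist_force: [0.4, 0.4, -0.1]
opening: 0.0333
[ 0.5207 -0.1925  0.2199] [179.9503   0.1103 130.6683] [ 0.3567  0.3864 -0.0827]
[ 0.1052 -0.0105  1.1903]
```

```bash
python3 -m pendant '[[[0.1,0,0.5,0,0.002,0,20],[0,0,0.4,0,0,0,20],[0,0,0.1,0,0,0,20],[0,0,0,0,0,0,20]]]'; python3 -c "
from h import *
np.set_printoptions(precision=4,suppress=True)
o=bot.get_obs()
print(o['ee_pos'],o['tcp_rot'],o['wrist_force'])
print(R.from_euler('xyz',o['tcp_rot'],degrees=True).inv().apply(np.array([.520,-.1918,.200])-o['ee_pos'])*100)"
```

```text
time: 10.05
ee_pos: [0.5198, -0.1916, 0.2086]
tcp_rot: [180.0, -0.0, 130.7]
wrist_force: [0.1, 0.2, -0.5]
opening: 0.0333
[ 0.5198 -0.1916  0.2086] [179.9683  -0.044  130.6725] [ 0.0534  0.2098 -0.5248]
[-0.0277 -0.      0.8557]
```

```bash
python3 -m pendant '[[[0,0,0.4,0,0,0,20],[0,0,0,0,0,0,20]]]'; python3 -m pendant '[[[0,0,0.4,0,0,0,20],[0,0,0,0,0,0,20]]]';python3 -m pendant '[[[0,0,0.3,0,0,0,20],[0,0,0,0,0,0,20]]]'
```

```text
time: 10.22
ee_pos: [0.5199, -0.1916, 0.2043]
tcp_rot: [180.0, -0.0, 130.7]
wrist_force: [0.0, -0.3, -0.8]
opening: 0.033
time: 10.38
ee_pos: [0.52, -0.1916, 0.2001]
tcp_rot: [180.0, -0.0, 130.7]
wrist_force: [-0.4, 0.8, -1.1]
opening: 0.0329
time: 10.55
ee_pos: [0.52, -0.1916, 0.1968]
tcp_rot: [179.9, -0.0, 130.7]
wrist_force: [-0.6, -1.0, -1.2]
opening: 0.0336
```

```bash
for i in 1; do python3 -m pendant '[[[0,0,0.3,0,0,0,20],[0,0,0,0,0,0,20]]]'; python3 -m pendant '[[[0,0,0.2,0,0,0,20],[0,0,0,0,0,0,20]]]'; python3 -m pendant '[[[0,0,0.2,0,0,0,20],[0,0,0,0,0,0,20]]]';done
```

```text
time: 10.72
ee_pos: [0.5201, -0.1917, 0.1937]
tcp_rot: [179.9, 0.0, 130.7]
wrist_force: [-0.0, -0.1, -1.0]
opening: 0.0329
time: 10.88
ee_pos: [0.5202, -0.1917, 0.1919]
tcp_rot: [179.9, 0.0, 130.7]
wrist_force: [-0.6, 0.4, 0.6]
opening: 0.0332
time: 11.05
ee_pos: [0.5202, -0.1917, 0.1903]
tcp_rot: [179.9, 0.1, 130.7]
wrist_force: [-0.8, 1.2, 1.7]
opening: 0.0332
```

Contact with the seal at about z 0.193. Pressing on in small steps.

```bash
python3 -m pendant '[[[0,0,0.3,0,0,0,20],[0,0,0,0,0,0,20],[0,0,0,0,0,0,20]]]'; python3 -m pendant '[[[0,0,0.3,0,0,0,20],[0,0,0,0,0,0,20],[0,0,0,0,0,0,20]]]'
```

```text
time: 11.3
ee_pos: [0.5203, -0.1918, 0.1881]
tcp_rot: [179.9, 0.2, 130.7]
wrist_force: [-1.5, 0.9, 4.3]
opening: 0.0333
time: 11.55
ee_pos: [0.5203, -0.1918, 0.1861]
tcp_rot: [179.8, 0.2, 130.7]
wrist_force: [-1.8, 0.9, 5.7]
opening: 0.0334
```

```bash
python3 -c "
from h import *
np.set_printoptions(precision=4,suppress=True)
F=[]
for i in range(4):
  o=bot.get_obs();bot.camera('wrist');F.append(o['wrist_force'])
print(np.mean(F,0),flange_fit(),flange_fit(.0085))"
```

```text
[-1.6068  0.555   5.2544] (array([-0.0003, -0.    ,  0.0102]), np.float64(0.00019130077659885994)) (array([ 0.0001, -0.    ]), np.float64(0.00025562583251988603))
```

```bash
python3 -m pendant '[[[0,0,0.3,0,0,0,20],[0,0,0,0,0,0,20],[0,0,0,0,0,0,20]]]'; python3 -m pendant '[[[0,0,0.25,0,0,0,20],[0,0,0,0,0,0,20],[0,0,0,0,0,0,20]]]';python3 -c "
from h import *
np.set_printoptions(precision=4,suppress=True)
F=[]
for i in range(6):
  o=bot.get_obs();bot.camera('wrist');F.append(o['wrist_force'])
print(o['ee_pos'],np.mean(F,0),flange_fit())"
```

```text
time: 12.1
ee_pos: [0.5203, -0.1918, 0.1847]
tcp_rot: [179.8, 0.3, 130.7]
wrist_force: [-1.7, 0.8, 6.6]
opening: 0.0326
time: 12.35
ee_pos: [0.5203, -0.1918, 0.1841]
tcp_rot: [179.7, 0.4, 130.7]
wrist_force: [-2.4, 1.1, 7.0]
opening: 0.0331
[ 0.5203 -0.1918  0.184 ] [-2.3405  1.0244  6.9146] (array([ 0.0399,  0.0073, -0.1411]), np.float64(7.547035064656792e-12))
```

```bash
python3 -m pendant '[[[0,0,0.45,-0.003,0.005,0,20],[0,0,0.2,0,0,0,20],[0,0,0.2,0,0,0,20]]]'; python3 -c "
from h import *
np.set_printoptions(precision=4,suppress=True)
F=[]
for i in range(6):
  o=bot.get_obs();bot.camera('wrist');F.append(o['wrist_force'])
print(o['ee_pos'],np.mean(F,0),[m['confidence'] for m in bot.masks_of('wrist','cap_center')],flange_fit())"
```

```text
time: 12.95
ee_pos: [0.5204, -0.1919, 0.1785]
tcp_rot: [179.5, 0.2, 130.7]
wrist_force: [-3.3, 1.9, 11.5]
opening: 0.0332
[ 0.5204 -0.1918  0.1786] [-3.1579  1.4884 10.9444] [0.98, 0.56] (array([ 0.0398,  0.0067, -0.1411]), np.float64(4.8749100699310646e-12))
```

```bash
python3 -m pendant '[[[0,0,0.1,0,0,0,20]]]'; python3 -c "
from h import *
np.set_printoptions(precision=4,suppress=True)
F=[]
for i in range(6):
  o=bot.get_obs();bot.camera('wrist');F.append(o['wrist_force'])
print(o['ee_pos'],np.mean(F,0),o['tcp_rot'])
m=bot.masks_of('wrist','cap_center')[0];print(m['extent'])
save('w6.png',bot.camera('wrist'))"
```

```text
time: 13.43
ee_pos: [0.5203, -0.1918, 0.1788]
tcp_rot: [179.5, 0.3, 130.7]
wrist_force: [-3.9, 0.9, 10.8]
opening: 0.0332
[ 0.5203 -0.1918  0.1788] [-3.6584  1.2361 10.5665] [179.4717   0.3109 130.6817]
[418.4, 1.6, 488.2, 32.9]
```

View pics/w6.png

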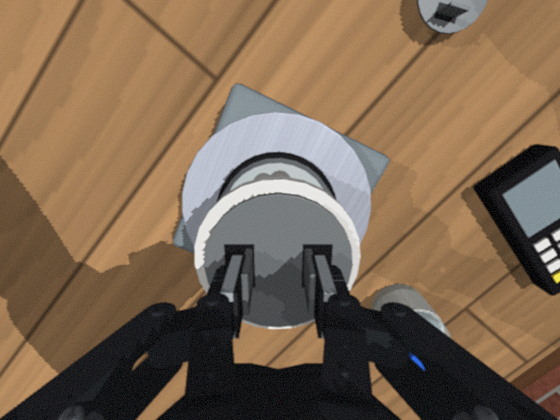

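The cap sits concentric on the white rim with the flange pressed onto the seal (flange centre (278,260), rim columns 195–358). Now letting the tabs spread while still pressing.

```bash
python3 -m pendant '[[[0,0,0.12,0,0,0,44],[0,0,0.12,0,0,0,47]]]'
```

```text
time: 14.0
ee_pos: [0.5207, -0.1917, 0.1788]
tcp_rot: [179.4, 0.4, 130.7]
wrist_force: [-2.9, 1.8, 9.7]
opening: 0.0401
```

```bash
python3 -m pendant '[[[0,0,0.12,0,0,0,51],[0,0,0.12,0,0,0,54]]]'
```

```text
time: 14.17
ee_pos: [0.5213, -0.192, 0.1782]
tcp_rot: [179.3, 0.6, 130.7]
wrist_force: [-1.6, 0.4, 6.0]
opening: 0.0464
```

```bash
python3 -m pendant '[[[0,0,0,0,0,0,62],[0,0,0,0,0,0,75],[0,0,0,0,0,0,90],[0,0,0,0,0,0,100],[0,0,0,0,0,0,100]]]'; python3 -m pendant '[[[0,0,-0.5,0,0,0,100],[0,0,-2,0,0,0,100],[0,0,-3,0,0,0,100],[0,0,-3,0,0,0,100],[0,0,-3,0,0,0,100]]]'; python3 -m pendant '[[[-2,0,-1,0,0,0,100],[-3,0,0,0,0,0,100],[-3,0,0,0,0,0,100],[0,0,0,0,0,0,100],[0,0,0,0,0,0,100]]]'; python3 -c "
from h import *
np.set_printoptions(precision=4,suppress=True)
o=bot.get_obs();im=bot.camera('wrist')
print(o['ee_pos'],o['tcp_rot'],o['wrist_force'])
ms=bot.masks_of('wrist','cap_center');K,T=cal('wrist',o)
for m in ms: print(m['confidence'],m['extent'],m['pixels'].sum(), fit_circle(hull(m),T,K,.041,[.52,-.192,.185]) if m['confidence']>.5 else '')
s=bot.camera('side'); print([m['extent'] for m in bot.masks_of('side','cap_center')])
x=cv2.resize(s[215:335,140:280],None,fx=3,fy=3,interpolation=2); y=cv2.resize(im,(480,360)); save('end.png',np.vstack([np.hstack([x[:,:400],y[:,:400]])]))
"
```

```text
time: 14.58
ee_pos: [0.5217, -0.192, 0.1779]
tcp_rot: [179.3, 0.6, 130.7]
wrist_force: [-0.2, -0.5, -0.6]
opening: 0.0852
time: 15.0
ee_pos: [0.5169, -0.1912, 0.2888]
tcp_rot: [179.7, -0.2, 130.7]
wrist_force: [0.3, -1.0, -0.3]
opening: 0.0855
time: 15.42
ee_pos: [0.5719, -0.2544, 0.3086]
tcp_rot: [179.5, 0.4, 130.8]
wrist_force: [0.4, -0.9, 0.4]
opening: 0.0853
[ 0.5719 -0.2544  0.3086] [179.4517   0.392  130.7562] [ 0.404  -0.8701  0.4338]
0.97 [229.0, 57.3, 329.4, 159.6] 7836 (array([ 0.5206, -0.1914,  0.1801]), np.float64(0.00020612368245563669))
[[171.5, 234.7, 229.4, 286.8], [258.4, 186.9, 281.4, 209.9], [203.2, 224.5, 231.6, 245.0]]
```

View pics/end.png

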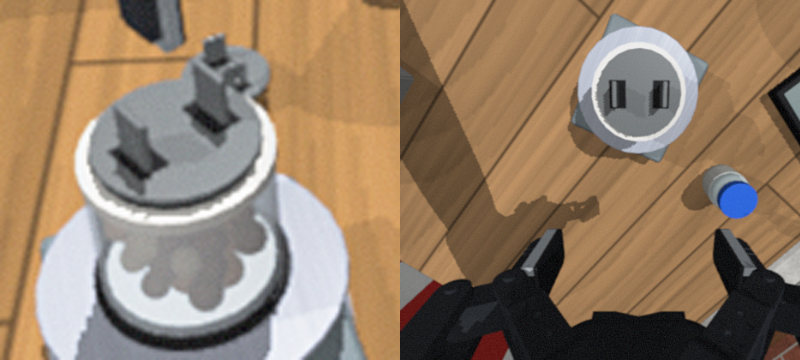

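```bash
python3 -c "
from h import *
np.set_printoptions(precision=4,suppress=True)
o=bot.get_obs();im=bot.camera('wrist');K,T=cal('wrist',o)
save('end2.png',cv2.resize(im[45:170,210:350],None,fx=5,fy=4.8,interpolation=2))
Rm=R.from_euler('xyz',o['tcp_rot'],degrees=True).as_matrix()
for z in(.176,.180):
  c=np.array([.5206,-.1914,z+.028])
  for g in(.048,.042,.036): print(z,g,[((proj('wrist',c+s*g/2*Rm[:,1],o)-[210,45])*[5,4.8]).round() for s in(-1,1)])
"
```

```text
0.176 0.048 [array([194., 321.]), array([504., 321.])]
0.176 0.042 [array([213., 321.]), array([485., 321.])]
0.176 0.036 [array([233., 321.]), array([466., 321.])]
0.18 0.048 [array([192., 321.]), array([507., 322.])]
0.18 0.042 [array([211., 321.]), array([488., 322.])]
0.18 0.036 [array([231., 321.]), array([468., 322.])]
```

View pics/end2.png

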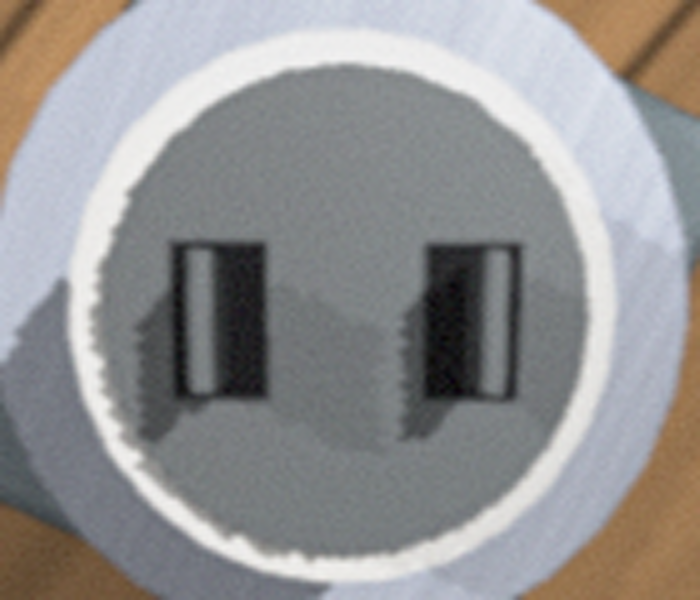

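The close crop shows the tabs' outer edges at columns 188 and 508. The 320 px spacing matches the roughly 315 px predicted for fully spread tabs. The flange is low and concentric with the rim, so I'm handing in.

```bash
python3 -c "
from h import *
print(bot.get_obs()['time'],bot.job_done())"
```

```text
the job is handed in; nothing more can be done
15.6667 None
```

The canister is closed, and I handed the job in at 15.7 s of robot time; the hand-in reports no verdict. I gripped the largest cap by its tabs at 30 N and lowered it into the mouth. I pressed it onto the seal until the wrist read about 11 N up (about 12 N in all), slightly over the 8–11 N advised. I then opened the jaws while still pressing and backed away.

**Last checks, from the cameras:**
- **Tabs:** both are fully spread, about 320 px apart in the crop against about 315 px predicted for 48 mm.
- **Position:** the flange is centred at (0.5206, −0.1914), within about 1 mm of the mouth as I measured it.
- **Height:** the flange top fits at about z = 0.180 m. I expected about 0.183 m for a latched cap and about 0.186 m for one resting loosely, so it looks latched.
- **Level:** it looks level, with the rim showing as an even ring around the flange, but I did not measure the tilt.
- **Clear of the robot:** the gripper is well away and the wrist force is back to noise (about 1 N).

**Less certain:**
- **Mouth position:** the fixed cameras put it up to 4 mm off the wrist camera's value. I used the wrist camera, and the plug went in without touching.
- **Scale pan:** I could not read its travel directly. From the force and the descent I estimate 13–17 mm at most, short of the stop.
- **Bystanders:** I did not measure the jar, bottle or terminal again. The arm was kept well clear of all three.

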